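Alternate the clutch plates on the tray shaker's splined hub

TASK

Rebuild the tray shaker's clutch on its splined hub, where the first copper-coloured disc is already fitted: lower the dark steel toothed plate over the hub onto it with its tab pointing the opposite way to the fitted disc's tab, then put the loose copper-coloured toothed disc on top with its tab pointing the same way as the first disc's. Both must sit flat, fully home on the stack; the plain rings without tab and teeth are not for this clutch.

Things in the scene. Friction and masses are not known exactly. Their poses are not given: they have to be found in the camera images.
- hub: Upright fixed splined hub: 12 mm core, four 5 mm thick ribs along +-x and +-y reaching 15 mm from the axis, straight to 64 mm above the bench, tapering to the tip at 82 mm. Plates have about 5 mm and 15 degrees of play. Base plate 100 mm square. First disc fitted, top at 34 mm. Origin: axis at bench level; x along the fitted tab, z up. Home: steel plate's centre at 41 mm, loose disc's at 55 mm.
- hub_tab (a point): Outer end of the already fitted copper-coloured disc's tab (middle of its top edge), 50 mm from the hub's axis and 34 mm above the bench; same axes as the hub. This disc is fixed and shaped like the loose one.
- separator_mid (a point): Dark steel separator plate, 0.1-0.21 kg, lying flat: octagonal ring 14 mm thick, 60 mm across flats, 42 mm bore, four inner teeth on the diagonals (23 mm between opposite tips), one outer tab 18 mm wide reaching 50 mm from the centre. Point: its centre, 7 mm above its underside; x along the tab, z up. Grip from above on the two 25 mm long flats facing +y and -y.
- friction_mid (a point): Loose copper-coloured friction disc, 0.07-0.14 kg, lying flat: octagonal ring 14 mm thick, 60 mm across flats, 42 mm bore, four inner teeth on the diagonals (23 mm between opposite tips), one outer tab 18 mm wide reaching 50 mm from the centre. Point: its centre, 7 mm above its underside; x along the tab, z up. Grip from above on the two 25 mm long flats facing +y and -y.
Mind the look-alikes: they are no part of the job. What is shaped like the part that bears friction_mid but purple is not meant.

How it is judged:
At the end, for the whole second after the job is handed in: Steel plate on the fitted disc, loose copper-coloured disc on the steel plate: each within 10 mm of the hub axis and 5 mm of home height, flat within 7 degrees, at rest; steel tab opposite to the fitted tab, the loose disc's tab on its side, within 24 degrees (horizontal distance between each of separator_mid, friction_mid and hub below 0.01 m and z of separator_mid in the frame of hub between 0.036 and 0.046 m and angle between each of separator_mid, friction_mid's own z axis and vertical below 0.12 rad and angle between the x axis of each of separator_mid, friction_mid and the x axis of hub, either way round below 0.42 rad and x of hub_tab in the frame of separator_mid below 0 m and z of friction_mid in the frame of hub between 0.05 and 0.06 m and x of hub_tab in the frame of friction_mid above 0 m and linear speed of each of separator, friction below 0.02 m/s); the robot touches nothing.
It also fails if it takes over 58 s, if anything falls off the work surface, if the arm or the gripper's body presses on something with over 40 N, if the wrist force passes 120 N, or if a joint passes its speed limit or range.

ROBOT

A 7-joint arm with a two-finger parallel gripper is mounted at the origin on the work surface. World frame = base frame: x ahead of the robot, y to its left, z up, the work surface at z = 0. Lengths are in m, angles in rad, forces in N, time in s.
With the tool pointing down it reaches from about 0.35 to 0.9 m from the base axis. Payload 8.1 kg.
Tool frame: the origin (TCP) lies midway between the tips of the shut fingers; the grasp point (between the pads) lies arm.grip_point_offset behind it (arm.grip_point_offset is the distance from the TCP to the grasp point, in m); y points along the fingers, z is the direction in which the jaws open and shut, and the axes are right-handed (so a half turn about y gives the same grasp; the last joint's range is limited). The gripper opens to 92 mm and grips with 3 to 60 N. Pads are 19 mm wide; open, the fingers measure 130 mm over their backs; the gripper's body (75 mm by 190 mm) begins 47 mm behind the grasp point.
Start: joints at [-1.279, 0.434, 0.025, 1.573, -0.012, 1.134, -0.075], TCP at [0.24, 0.577, 0.227] pointing down, gripper open.
Joint ranges: [-2.62, 2.62], [-0.44, 2.09], [-1.27, 1.32], [0.08, 2.57], [-1.32, 4.46], [0.12, 2], [-2.74, 2.74]. Speed limits (rad/s): [2.22, 2.22, 3.01, 3.01, 3.14, 3.14, 3.14].

INTERFACE

Orientations are given as a rotation vector (axis times angle).
In Python, from cell import arm, get_image, camera_info gives the robot as it stands.
- The arm moves only by the tool carry_out, never from a script. Its argument "steps" is one flat list of numbers, 5 for each row, row after row: the opening, from 0 (shut) to 1 (fully open), then the shift along the world's x, y, z in units of 0.1 m (1.0 is 0.1 m), then the turn about the world's z in units of 45 degrees (1.0 is 45 degrees). In form: [hand, dx, dy, dz, spin, hand, dx, dy, dz, spin, ...]. A call has 1 to 12 rows; each row is the pose to reach, as a shift and turn from the pose commanded when the call began; what a row does not reach only later rows make up. A row lasts 1/10 s, in which the tool goes at most 50 mm and 8.59 degrees, less where a joint would pass 70% of its speed; a pose out of reach is approached as far as the arm can. A call with a number of a shift or a turn outside -1 to 1 is refused whole. A call with a gripper value outside its range is refused whole. The fingers move at their own pace and stop on an object; "grip_force" is the grip in N (left out, the last holds). Time passes only in rows, so rows that repeat a pose let the fingers close. It gives the time, the measured TCP pose, the force and the opening at its end, in the units of the state.
- arm.observe(): the state, without advancing time (a new reading comes with each control period).
- get_image(name): name is "side" or "top"; returns (picture, depth): 400x640x3 uint8, red, green, blue; 400x640 float32, m along the optical axis (not along the pixel's ray), 0 where there is no reading.
- camera_info(name): a dict with "fovy" (degrees; the focal length in pixels is half the picture's height over the tangent of half this angle, whatever the lens; pixels are square), "cx", "cy" (the principal point, pixels), "R" (3x3) and "t" (3): a world point X has camera coordinates R X + t. Camera axes: x right, y down, z forward; pixel columns grow to the right and rows downward; lengths in m; the calibration is good to about 2 mm. A picture is of the moment at which its call begins. camera_info takes no time and is no camera call.
- arm.sign_off(): hands the job in, once; it reports no verdict.
The state is a dict: "clock": time; "joints": joint angles; "dq": joint speeds; "joint_efforts": joint torques, N m; "position": TCP position; "ee_rot": TCP orientation; "force": force on the tool from outside, world axes, zero at the start; "ft_torque": the same for the moment, N m; "width": opening from 0.0 (shut) to 1.0 (fully open).
Only numpy, scipy, OpenCV 4.12 (cv2) and the standard library are available. Lean on these libraries where they do the work, as an engineer would, in place of code of your own. Each camera call takes 0.05 s, during which the arm holds its last target. There are 200 camera calls.

## Working session

There is one attempt and no reset: what is moved stays moved. The work goes in short steps, Python scripts to look and compute and a tool call to move; the robot and the scene stay as the last step left them, time stands still between calls to the robot, and variables do not carry over. Pictures are saved under pics/ and viewed, about 8 in all and at most 12, crops included, and the job is handed in when it is done.

Besides the shell and the picture viewer there is one more tool, called as name(argument=value, ...) on one line, values as JSON. carry_out: Moves the arm, as the interface text tells. Shifts and turns lie within -1 to 1; 1 stands for 0.1 m of shift or 45 degrees of turn. Its arguments: {"type":"object","properties":{"steps":{"type":"array","items":{"type":"number"}},"grip_force":{"type":"number"}},"required":["steps"]}

```bash
mkdir -p pics; cat > h.py <<'E'
import numpy as np, cv2
from cell import arm, get_image, camera_info
def snap(n):
    im,d=get_image(n); return im,d,camera_info(n)
def foc(c): return 200/np.tan(np.radians(c['fovy'])/2)
def ray(c,u,v,z):
    f=foc(c);R=np.array(c['R']);t=np.array(c['t']);o=-R.T@t
    d=R.T@np.array([(u-c['cx'])/f,(v-c['cy'])/f,1]);return o+d*(z-o[2])/d[2]
def pts(c,d):
    f=foc(c);R=np.array(c['R']);t=np.array(c['t'])
    v,u=np.mgrid[:400,:640]
    P=np.stack([(u-c['cx'])/f*d,(v-c['cy'])/f*d,d],-1)
    return (P-t)@R
E
python3 - <<'E'
from h import *
for n in('top','side'):
    im,d,c=snap(n);cv2.imwrite(f'pics/{n}0.png',im[...,::-1]);np.savez(f'{n}0.npz',im=im,d=d);print(n,c)
s=arm.observe();print(s);print(arm.grip_point_offset)
E
```

```text
top {'fovy': 49.9264497275502, 'cx': 325.644359661245, 'cy': 203.105577821811, 'R': array([[-2.90297196e-02, -9.99567265e-01, -4.74945420e-03],
       [-9.86931155e-01,  2.94155432e-02, -1.58434912e-01],
       [ 1.58506060e-01,  8.80632347e-05, -9.87358001e-01]]), 't': array([0.01324364, 0.53580961, 1.03420433])}
side {'fovy': 51.105440961849524, 'cx': 319.66121446024636, 'cy': 200.5418924269541, 'R': array([[-0.99257871, -0.12071656, -0.01466338],
       [-0.05314581,  0.53908928, -0.84057021],
       [ 0.10937562, -0.8335528 , -0.54150412]]), 't': array([0.50943904, 0.08423838, 0.80463597])}
{'clock': 0.1, 'joints': array([-1.27859813,  0.43514084,  0.02495522,  1.57398839, -0.01159779,
        1.13403745, -0.07511202]), 'dq': array([-1.82934705e-03, -2.61266608e-03,  9.38110491e-05, -1.80546801e-03,
       -1.34681083e-03,  1.39896063e-03,  4.61447167e-04]), 'joint_efforts': array([ 3.36273137e-03, -6.69117379e+01,  9.88216549e-01, -3.15144396e+01,
       -6.05321280e-02,  3.74985463e-02,  1.25795796e-05]), 'position': array([0.24025012, 0.57647596, 0.22603785]), 'ee_rot': array([-1.54993458,  0.30994416, -0.30969488]), 'force': array([-0.4958929 , -0.30441629, -0.62911384]), 'ft_torque': array([ 0.00024935,  0.00780451, -0.01120078]), 'width': 0.9985352938534116}
0.0188
```

View pics/top0.png

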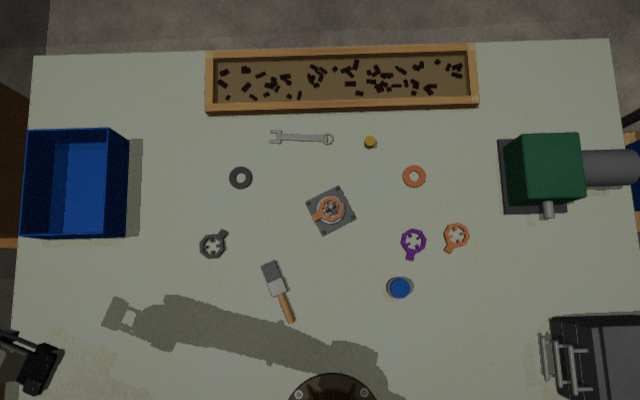

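View pics/side0.png

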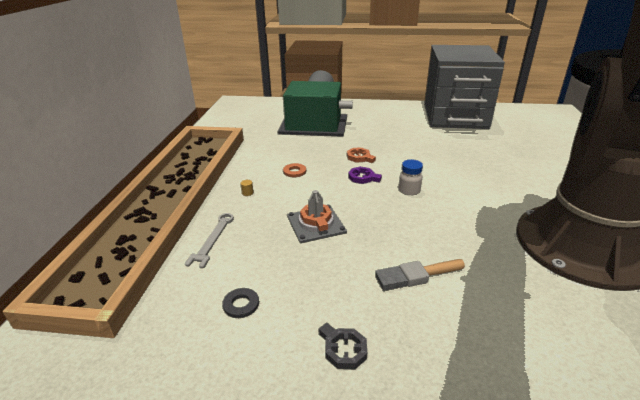

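Possible mix-ups in the top view:
- **Dark parts:** toothed and tabbed plate (213,245), which is the one wanted; plain ring (240,177).
- **Copper parts:** toothed and tabbed disc (456,236), which is the one wanted; plain ring (414,176); fitted disc on the hub (330,209).
- **Purple look-alike:** (413,243).

Next I measure these and check one crop.

```bash
cat >> h.py <<'E'
def masks(im):
    hsv=cv2.cvtColor(im,cv2.COLOR_RGB2HSV);H,S,V=cv2.split(hsv)
    cop=((H<14)&(S>130)&(V>80)).astype(np.uint8)
    dark=((V<95)).astype(np.uint8)
    return cop,dark
def part(m,c,box,z):
    """box u0,v0,u1,v1 -> centre from outline+tab, hole centroid, tab yaw"""
    mm=np.zeros_like(m);u0,v0,u1,v1=box;mm[v0:v1,u0:u1]=m[v0:v1,u0:u1]
    cs,_=cv2.findContours(mm,cv2.RETR_EXTERNAL,cv2.CHAIN_APPROX_NONE)
    o=max(cs,key=cv2.contourArea)
    f=np.zeros_like(m);cv2.drawContours(f,[o],-1,1,-1)
    v,u=np.nonzero(f);P=np.array([ray(c,a,b,z)[:2] for a,b in zip(u,v)])
    hole=(f==1)&(mm==0);v,u=np.nonzero(hole)
    hc=np.mean([ray(c,a,b,z)[:2] for a,b in zip(u,v)],0) if len(u) else None
    # area moment: tab beyond the octagon; iterate disc centre / tab direction
    c0=P.mean(0)
    for _ in range(10):
        r=np.linalg.norm(P-c0,axis=1);tab=P[r>.036].mean(0)
        d=(tab-c0)/np.linalg.norm(tab-c0)
        lo=P[r<.034]; q=(P-c0)@np.array([-d[1],d[0]])
        s=(P-c0)@d; n=q
        cx=np.percentile(s,0.3)+.030; cy=(np.percentile(n,.5)+np.percentile(n,99.5))/2
        c0=c0+.5*(cx*d+cy*np.array([-d[1],d[0]]))
    s=(P-c0)@d
    return dict(cen=c0.round(4),hole=hc,yaw=np.degrees(np.arctan2(d[1],d[0])).round(1),tip=s.max().round(4),n=len(P))
E
python3 - <<'E'
from h import *
A=np.load('top0.npz');im,d=A['im'],A['d'];c=camera_info('top');cop,dark=masks(im)
print('fric',part(cop,c,(438,215,475,260),.007))
print('sep',part(dark,c,(195,222,235,265),.007))
print('hubdisc',part(cop,c,(300,190,360,235),.030))
P=pts(c,d);print(P[205,320:342,2].round(3),P[200:222,331,2].round(3))
for b in((438,215,475,260),(195,222,235,265)):
    print(P[b[1]:b[3],b[0]:b[2],2].max())
hub=[(300,180),(362,242)]
i=np.argmax(P[185:240,305:360,2]);v,u=divmod(i,55);print('tip',P[185+v,305+u])
t=lambda a:cv2.resize(a[...,::-1],None,fx=6,fy=6,interpolation=cv2.INTER_CUBIC)
cv2.imwrite('pics/c1.png',np.vstack([np.hstack([t(im[215:265,190:240]),t(im[215:265,430:480])]),np.hstack([t(im[185:235,305:355]),255*t(np.dstack([cop]*3)[185:235,305:355])])])[:600])
# base plate contour
g=cv2.cvtColor(im,cv2.COLOR_RGB2HSV)[...,2];m=((g<130)|(cop>0)).astype(np.uint8);mm=m*0;mm[175:245,295:365]=m[175:245,295:365]
o=max(cv2.findContours(mm,0,1)[0],key=cv2.contourArea);r=cv2.minAreaRect(o)
for z in(.005,.01,.02):
    q=np.array([ray(c,a,b,z)[:2] for a,b in cv2.boxPoints(r)]);e=q-np.roll(q,1,0);print(z,q.mean(0),np.linalg.norm(e,axis=1),np.degrees(np.arctan2(e[:,1],e[:,0])))
E
```

```text
fric {'cen': array([nan, nan]), 'hole': array([ 0.45365459, -0.35664923]), 'yaw': np.float64(nan), 'tip': np.float64(nan), 'n': 104}
sep {'cen': array([0.4384, 0.2918]), 'hole': array([0.4391508 , 0.28975308]), 'yaw': np.float64(-44.2), 'tip': np.float64(0.0547), 'n': 597}
hubdisc {'cen': array([nan, nan]), 'hole': array([0.50997276, 0.0138259 ]), 'yaw': np.float64(nan), 'tip': np.float64(nan), 'n': 73}
[0.033 0.033 0.035 0.02  0.018 0.021 0.022 0.035 0.06  0.081 0.081 0.082
 0.08  0.077 0.073 0.067 0.066 0.024 0.032 0.034 0.037 0.032] [0.032 0.025 0.021 0.035 0.079 0.082 0.081 0.083 0.081 0.077 0.069 0.062
 0.042 0.025 0.021 0.022 0.018 0.024 0.037 0.037 0.036 0.032]
1.1060837632226053
1.1060837632226053
tip [ 0.365264   -0.00261429  1.10608376]
0.005 [ 0.52372895 -0.01404501] [0.10349899 0.10866889 0.10418813 0.10721007] [  24.98254574  -64.73578406 -155.8190565   114.90520164]
0.01 [ 0.52300937 -0.0139931 ] [0.103029   0.10817543 0.10371501 0.10672323] [  24.98254574  -64.73578406 -155.8190565   114.90520164]
0.02 [ 0.5215702  -0.01388929] [0.10208903 0.1071885  0.10276878 0.10574955] [  24.98254574  -64.73578406 -155.8190565   114.90520164]h.py:31: RuntimeWarning: Mean of empty slice.
  r=np.linalg.norm(P-c0,axis=1);tab=P[r>.036].mean(0)
  ret = um.true_divide(
```

View pics/c1.png

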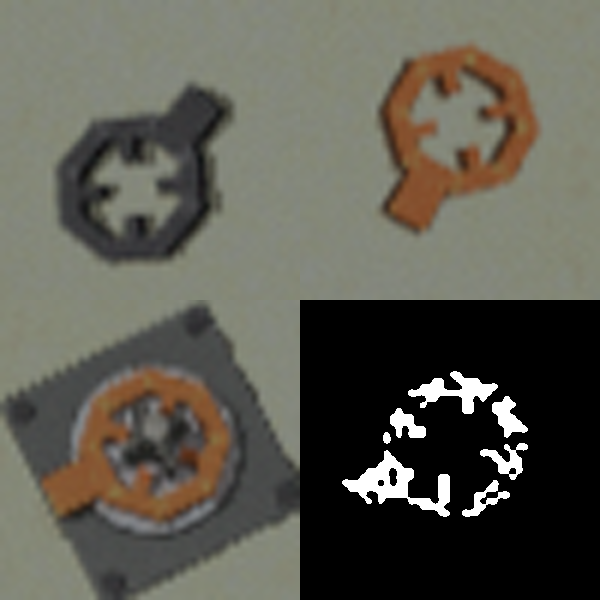

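The crop confirms both parts have teeth and a tab: the dark plate at (213,245) and the copper disc at (456,236). The fitted disc's tab points lower left, at about (312,216). The copper mask is too strict, so I'm loosening it.

```bash
sed -i 's/cop=.*/cop=((H<16)\&(S>95)\&(V>90)).astype(np.uint8); cop=cv2.morphologyEx(cop,cv2.MORPH_CLOSE,np.ones((2,2),np.uint8))/' h.py
python3 - <<'E'
from h import *
A=np.load('top0.npz');im,d=A['im'],A['d'];c=camera_info('top');cop,dark=masks(im)
hsv=cv2.cvtColor(im,cv2.COLOR_RGB2HSV)
print(hsv[228:246:3,205:225:3].tolist()[2], hsv[214,313],hsv[225,222],hsv[222,228:232].tolist())
fr=part(cop,c,(438,215,475,260),.007);print('fric',fr)
for T in(75,85,95): print('sep',T,part((hsv[...,2]<T).astype(np.uint8),c,(195,222,235,265),.007))
for z in(.034,.028): print('hubdisc',part(cop,c,(300,190,360,235),z))
P=pts(c,d);Q=P[185:235,305:355].reshape(-1,3);Q=Q[(Q[:,2]>.072)&(Q[:,2]<.09)];print('tip',Q.mean(0),len(Q))
A=np.load('side0.npz');im,d=A['im'],A['d'];c=camera_info('side');cop,dark=masks(im)
print('side fric',part(cop,c,(335,140,380,170),.007))
print('side sep',part(dark,c,(310,315,375,375),.007))
P=pts(c,d);Q=P[180:215,295:335].reshape(-1,3);Q=Q[(Q[:,2]>.072)&(Q[:,2]<.09)];print('tip',Q.mean(0),len(Q))
E
```

```text
[[39, 29, 125], [39, 22, 116], [36, 26, 99], [36, 16, 82], [15, 7, 70], [150, 4, 57], [130, 13, 57]] [ 13 129 113] [ 39  25 135] [[37, 17, 135], [36, 26, 136], [40, 23, 134], [42, 19, 136]]
fric {'cen': array([ 0.4478, -0.3369]), 'hole': array([ 0.44761239, -0.33710633]), 'yaw': np.float64(147.5), 'tip': np.float64(0.0506), 'n': 521}
sep 75 {'cen': array([0.4396, 0.2902]), 'hole': array([0.4393539 , 0.28962042]), 'yaw': np.float64(-41.0), 'tip': np.float64(0.0507), 'n': 544}
sep 85 {'cen': array([0.4393, 0.2907]), 'hole': array([0.43951194, 0.28913238]), 'yaw': np.float64(-41.0), 'tip': np.float64(0.0518), 'n': 565}
sep 95 {'cen': array([0.4384, 0.2918]), 'hole': array([0.4391508 , 0.28975308]), 'yaw': np.float64(-44.2), 'tip': np.float64(0.0547), 'n': 597}
hubdisc {'cen': array([ 0.5199, -0.0159]), 'hole': array([ 0.5198149, -0.0161651]), 'yaw': np.float64(114.0), 'tip': np.float64(0.0491), 'n': 507}
hubdisc {'cen': array([ 0.5209, -0.0161]), 'hole': array([ 0.52067986, -0.01624093]), 'yaw': np.float64(114.0), 'tip': np.float64(0.0495), 'n': 507}
tip [ 0.52187919 -0.01344345  0.07940624] 31
side fric {'cen': array([ 0.4365, -0.3082]), 'hole': array([ 0.44518144, -0.32530305]), 'yaw': np.float64(-69.5), 'tip': np.float64(0.0616), 'n': 322}
side sep {'cen': array([0.438 , 0.2943]), 'hole': array([0.43964319, 0.29370706]), 'yaw': np.float64(-42.3), 'tip': np.float64(0.0551), 'n': 1539}
tip [ 0.52308265 -0.00980086  0.07729108] 53
```

```bash
python3 - <<'E'
from h import *
from scipy.spatial.transform import Rotation as R
s=arm.observe();M=R.from_rotvec(s['ee_rot']).as_matrix();print(M.round(3));print('jaw yaw',np.degrees(np.arctan2(M[1,2],M[0,2])),s['position'],s['joints'].round(3))
E
```

```text
[[ 0.923 -0.     0.385]
 [-0.385 -0.001  0.923]
 [ 0.    -1.    -0.001]]
jaw yaw 67.37607789816249 [0.24025012 0.57647596 0.22603785] [-1.279  0.435  0.025  1.574 -0.012  1.134 -0.075]
```

carry_out(steps=[0.87,0.5,-0.5,0,-0.2,0.87,1,-1,0,-0.42,0.87,1,-1,0,-0.42,0.87,1,-1,0,-0.42], grip_force=25)

```text
clock: 0.5
position: [0.3462, 0.4712, 0.2267]
ee_rot: [-1.495, 0.572, -0.578]
force: [-0.4, 0.3, 0.5]
width: 0.871
```

carry_out(steps=[0.87,0.5,-0.5,0,0,0.87,1,-1,0,0,0.87,1,-1,0,0,0.87,1,-1,0,0])

```text
clock: 0.9
position: [0.4453, 0.3711, 0.2267]
ee_rot: [-1.495, 0.571, -0.577]
force: [-1.2, -0.4, 0.0]
width: 0.868
```

carry_out(steps=[0.87,0,-0.45,0,0,0.87,0,-0.87,-0.4,0,0.87,0,-0.87,-0.8,0,0.87,0,-0.87,-1,0,0.87,0,-0.87,-1,0,0.87,0,-0.87,-1,0,0.87,0,-0.87,-1,0])

```text
clock: 1.6
position: [0.441, 0.2912, 0.1281]
ee_rot: [-1.494, 0.565, -0.567]
force: [-0.2, 0.6, 0.7]
width: 0.871
```

```bash
python3 - <<'E'
from h import *
from scipy.spatial.transform import Rotation as R
s=arm.observe();M=R.from_rotvec(s['ee_rot']).as_matrix();print('jaw yaw',np.degrees(np.arctan2(M[1,2],M[0,2])),s['position'],s['width'],s['clock'],s['force'])
im,d,c=snap('side');cv2.imwrite('pics/s1.png',cv2.resize(im[220:400,240:460,::-1],None,fx=3,fy=3))
E
```

```text
jaw yaw 48.53075096193121 [0.44103602 0.29121515 0.12807545] 0.8709785465148798 1.6 [-0.21333205  0.59138885  0.71294142]
```

View pics/s1.png

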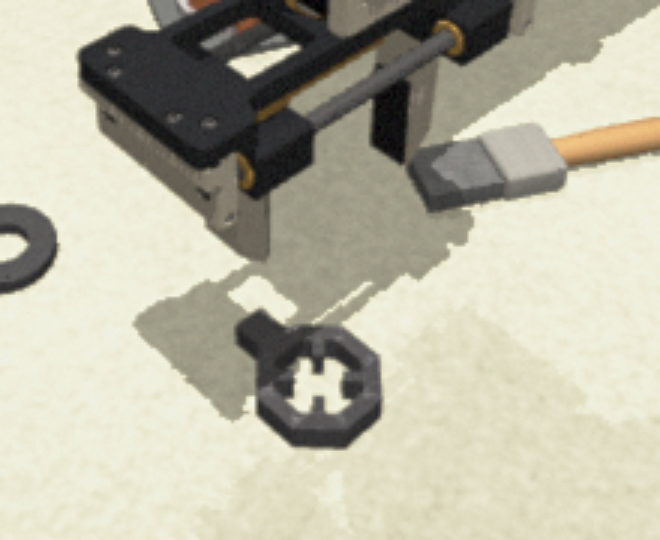

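The plate sits between the projected fingers with its tab clear of them. The gripper is still 128 mm up, so I'm descending.

carry_out(steps=[0.87,-0.01,-0.01,-0.4,0,0.87,-0.01,-0.01,-0.8,0,0.87,-0.01,-0.01,-1,0,0.87,-0.01,-0.01,-1,0,0.87,-0.01,-0.01,-1,0])

```text
clock: 2.15
position: [0.4401, 0.2896, 0.0278]
ee_rot: [-1.494, 0.566, -0.567]
force: [0.2, -1.4, -0.7]
width: 0.868
```

```bash
python3 - <<'E'
from h import *
ims=[]
for n,(a,b,e,f) in dict(side=(280,400,270,420),top=(205,285,165,265)).items():
    im,d,c=snap(n);ims.append(cv2.resize(im[a:b,e:f,::-1],(500,400)))
cv2.imwrite('pics/s2.png',cv2.resize(np.hstack(ims),(800,320)));print(arm.observe()['position'])
E
```

```text
[0.44057563 0.28990039 0.02849462]
```

View pics/s2.png

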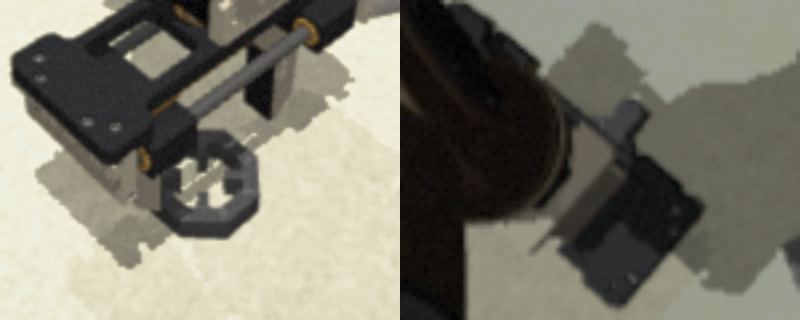

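The fingers straddle the plate, so I'm going down and closing.

carry_out(steps=[0.87,0,0,-0.23,0,0.87,0,0,-0.23,0,0.87,0,0,-0.23,0,0.5,0,0,-0.23,0,0.5,0,0,-0.23,0,0.5,0,0,-0.23,0,0.5,0,0,-0.23,0,0.5,0,0,-0.23,0,0.5,0,0,-0.23,0], grip_force=25)

```text
clock: 3.15
position: [0.4402, 0.2896, 0.0046]
ee_rot: [-1.494, 0.566, -0.568]
force: [0.8, 0.3, 5.9]
width: 0.649
```

carry_out(steps=[0.5,0,0,0.4,0,0.5,0,0,0.8,0,0.5,0,0,1,0,0.5,0,0,1,0])

```text
clock: 3.55
position: [0.4408, 0.2899, 0.1066]
ee_rot: [-1.491, 0.565, -0.569]
force: [-1.1, 0.2, -1.6]
width: 0.647
```

carry_out(steps=[0.5,0.3,-0.35,0.1,-0.15,0.5,0.6,-0.7,0.1,-0.3,0.5,0.8,-1,0.1,-0.45,0.5,0.8,-1,0.1,-0.53,0.5,0.8,-1,0.1,-0.53])

```text
clock: 4.05
position: [0.5191, 0.1874, 0.1124]
ee_rot: [-1.384, 0.89, -0.889]
force: [-0.0, 1.0, -0.9]
width: 0.652
```

carry_out(steps=[0.5,0,-0.4,0,0,0.5,0,-0.8,0,0,0.5,0,-1,0,0,0.5,0,-1,0,0])

```text
clock: 4.45
position: [0.5184, 0.0861, 0.1131]
ee_rot: [-1.384, 0.889, -0.888]
force: [-0.0, 0.2, -1.4]
width: 0.648
```

carry_out(steps=[0.5,0,-0.4,0,0,0.5,0,-0.8,0,0,0.5,0,-1,0,0,0.5,0,-1,0,0,0.5,0,-1,0,0])

```text
clock: 4.95
position: [0.5191, -0.0094, 0.1132]
ee_rot: [-1.383, 0.886, -0.884]
force: [-0.4, 0.2, -1.3]
width: 0.654
```

```bash
python3 - <<'E'
from h import *
from scipy.spatial.transform import Rotation as R
s=arm.observe();M=R.from_rotvec(s['ee_rot']).as_matrix();print('jaw yaw',np.degrees(np.arctan2(M[1,2],M[0,2])),s['position'],s['width'],s['clock'],s['force'])
ims=[]
for n,(a,b,e,f) in dict(side=(120,260,240,415),top=(140,280,250,425)).items():
    im,d,c=snap(n);np.savez(n+'1.npz',im=im,d=d);ims.append(cv2.resize(im[a:b,e:f,::-1],(400,320),interpolation=cv2.INTER_CUBIC))
cv2.imwrite('pics/s3.png',np.hstack(ims))
E
```

```text
jaw yaw 24.761305780723696 [ 0.51914624 -0.00939947  0.11323003] 0.6544446733851782 4.95 [-0.41622803  0.17971685 -1.29524574]
```

View pics/s3.png

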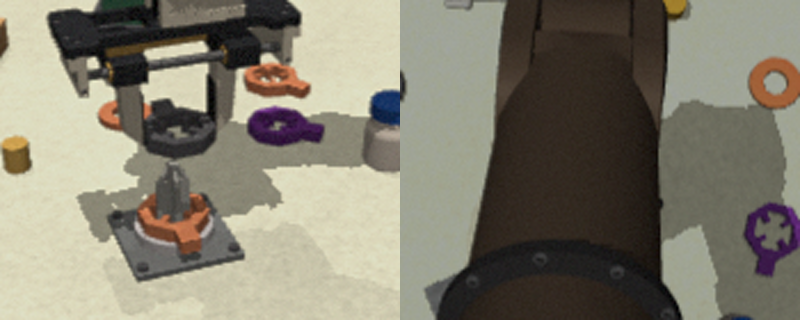

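The plate is held level above the hub, its tab pointing away from the fitted tab. I'm comparing the plate and tip rays in the side view.

```bash
python3 - <<'E'
from h import *
c=camera_info('side');A=np.load('side1.npz');im,d=A['im'],A['d'];P=pts(c,d)
V=cv2.cvtColor(im,cv2.COLOR_RGB2HSV)
sub=np.zeros(d.shape,bool);sub[155:195,295:345]=1
m=sub&(P[...,2]>.10)&(P[...,2]<.126)&(V[...,2]<110)&(V[...,1]<60)
v,u=np.nonzero(m);print('plate u',np.percentile(u,[0,1,50,99,100]),'v',v.min(),v.max(), 'z',np.percentile(P[m][:,2],[5,50,95]))
Q=P[m];print('xy ext',np.percentile(Q[:,0],[1,99]),np.percentile(Q[:,1],[1,99]))
m2=np.zeros(d.shape,bool);m2[185:215,295:345]=1;m2&=(P[...,2]>.066)&(P[...,2]<.09)
print('hub',P[m2].mean(0), m2.sum()); v,u=np.nonzero(m2);print(u.mean(),u.min(),u.max(),v.min())
print('tip ray',ray(c,u[v<=v.min()+1].mean(),v.min(),.082),'plate ray',ray(c,319.2,177.8,.122))
cop,_=masks(im);print('fitted',part(cop,c,(295,195,340,235),.028))
E
```

```text
plate u [297. 300. 316. 334. 339.] v 163 189 z [0.11022898 0.12111116 0.12339672]
xy ext [0.4854989  0.54698648] [-0.04707751  0.02476192]
hub [ 0.52301542 -0.00883979  0.07445151] 81
314.75308641975306 309 321 190
tip ray [ 0.52425083 -0.01554438  0.082     ] plate ray [0.51175418 0.00468473 0.122     ]
fitted {'cen': array([0.5199, 0.0165]), 'hole': None, 'yaw': np.float64(-89.4), 'tip': np.float64(0.0613), 'n': 431}
```

carry_out(steps=[0.5,0.035,-0.07,0,0,0.5,0.035,-0.07,0,0,0.5,0.035,-0.07,-0.15,0,0.5,0.035,-0.07,-0.25,0,0.5,0.035,-0.07,-0.35,0,0.5,0.035,-0.07,-0.45,0,0.5,0.035,-0.07,-0.45,0,0.5,0.035,-0.07,-0.45,0])

```text
clock: 5.85
position: [0.5229, -0.0181, 0.0686]
ee_rot: [-1.383, 0.887, -0.887]
force: [0.5, -0.0, -0.8]
width: 0.647
```

carry_out(steps=[0.5,0,0.015,-0.08,0,0.5,0,0.015,-0.16,0,0.5,0,0.015,-0.22,0,0.5,0,0.015,-0.26,0,0.5,0,0.015,-0.28,0,0.5,0,0.015,-0.28,0])

```text
clock: 6.45
position: [0.5227, -0.0167, 0.0404]
ee_rot: [-1.383, 0.887, -0.887]
force: [-0.6, -0.0, -0.4]
width: 0.649
```

```bash
python3 - <<'E'
from h import *
s=arm.observe();print(s['position'],s['force'],s['ft_torque'])
im,d,c=snap('side');cv2.imwrite('pics/s4.png',cv2.resize(im[150:260,260:400,::-1],None,fx=5,fy=5,interpolation=cv2.INTER_CUBIC))
E
```

```text
[ 0.52272591 -0.01666955  0.04042773] [-0.62795005 -0.03404707 -0.44965863] [-0.06216583 -0.01092531  0.00112488]
```

View pics/s4.png

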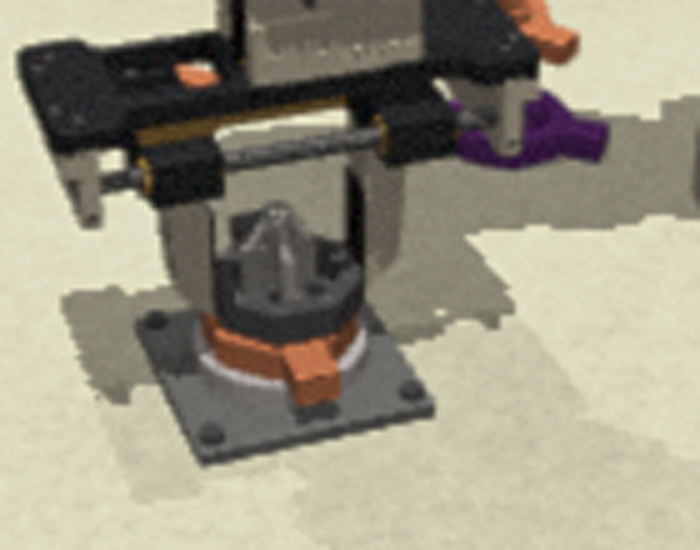

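The steel plate is over the hub, on the fitted disc, with its tab opposite. Releasing, backing up, and going to the copper disc.

carry_out(steps=[0.87,0,0,0,0,0.87,0,0,0,0,0.87,0,0,0,0,0.87,0,0,0,0,0.87,0,0,0.2,0,0.87,0,0,0.6,0,0.87,0,0,1,0,0.87,0,0,1,0])

```text
clock: 7.3
position: [0.526, -0.0168, 0.1456]
ee_rot: [-1.377, 0.881, -0.892]
force: [0.9, 0.9, -0.8]
width: 0.87
```

carry_out(steps=[0.87,-0.35,-0.4,0,0.15,0.87,-0.75,-0.8,0,0.3,0.87,-0.75,-1,0,0.45,0.87,-0.75,-1,0,0.6,0.87,-0.75,-1,0,0.73,0.87,-0.75,-1,0,0.73])

```text
clock: 7.9
position: [0.4476, -0.1169, 0.1406]
ee_rot: [-1.525, 0.444, -0.444]
force: [0.9, -0.2, 1.3]
width: 0.871
```

carry_out(steps=[0.87,0,-0.4,0,0,0.87,0,-0.8,0,0,0.87,0,-1,0,0,0.87,0,-1,0,0])

```text
clock: 8.3
position: [0.4475, -0.2198, 0.1406]
ee_rot: [-1.525, 0.45, -0.451]
force: [-0.7, 1.3, -0.7]
width: 0.876
```

carry_out(steps=[0.87,0,-0.4,0,0,0.87,0,-0.8,0,0,0.87,0,-1,0,0,0.87,0,-1,0,0,0.87,0,-1,0,0])

```text
clock: 8.8
position: [0.448, -0.3154, 0.1403]
ee_rot: [-1.524, 0.446, -0.445]
force: [-0.1, 0.8, -0.1]
width: 0.871
```

```bash
python3 - <<'E'
from h import *
from scipy.spatial.transform import Rotation as R
im,d,c=snap('top');V=cv2.cvtColor(im,cv2.COLOR_RGB2HSV)[...,2];cop,_=masks(im)
s=arm.observe();M=R.from_rotvec(s['ee_rot']).as_matrix();print('jaw yaw',np.degrees(np.arctan2(M[1,2],M[0,2])),s['position'],s['clock'],s['joints'].round(2))
ims=[cv2.resize(im[165:285,275:475,::-1],(700,420),interpolation=cv2.INTER_CUBIC)]
cv2.imwrite('pics/s5.png',ims[0])
P=pts(c,d);Q=P[185:240,300:360];m=(Q[...,2]>.044)&(Q[...,2]<.053);q=Q[m];print('plate top z',np.median(q[:,2]),q[:,:2].min(0),q[:,:2].max(0),q.mean(0),len(q))
A=np.c_[q[:,:2],np.ones(len(q))];print('tilt',np.linalg.lstsq(A,q[:,2],rcond=None)[0])
try: print('fric',part(cop,c,(438,215,475,260),.007))
except Exception as e: print(e)
E
```

```text
jaw yaw 57.48886925361451 [ 0.4482116  -0.31480629  0.14036745] 8.85 [ 0.29  0.41  0.31  1.89 -0.16  0.87  1.68]
plate top z 0.04801292639413015 [ 0.48748506 -0.06327203] [0.55089877 0.01459876] [ 0.52281565 -0.0217188   0.04807348] 342
tilt [0.00048602 0.00019524 0.04782362]
fric {'cen': array([nan, nan]), 'hole': None, 'yaw': np.float64(nan), 'tip': np.float64(nan), 'n': 201}h.py:31: RuntimeWarning: Mean of empty slice.
  r=np.linalg.norm(P-c0,axis=1);tab=P[r>.036].mean(0)
  ret = um.true_divide(
```

View pics/s5.png

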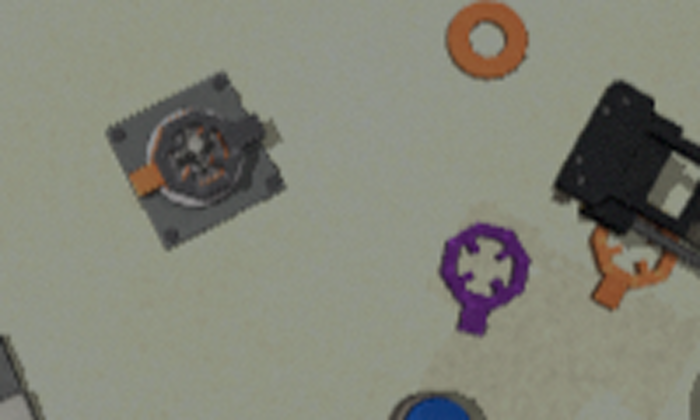

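The steel plate is seated: its top is at 48 mm, it is flat, and its tab is opposite. Descending on the copper disc.

carry_out(steps=[0.87,0,-0.22,0,0,0.87,0,-0.22,-0.3,0,0.87,0,-0.22,-0.7,0,0.87,0,-0.22,-1,0,0.87,0,-0.22,-1,0,0.87,0,-0.22,-1,0])

```text
clock: 9.45
position: [0.4482, -0.3373, 0.0411]
ee_rot: [-1.524, 0.445, -0.443]
force: [1.0, 0.1, 0.8]
width: 0.871
```

```bash
python3 - <<'E'
from h import *
print(arm.observe()['position'])
ims=[]
for n,(a,b,e,f) in dict(side=(100,190,310,430),top=(195,270,410,510)).items():
    im,d,c=snap(n);ims.append(cv2.resize(im[a:b,e:f,::-1],(400,300),interpolation=cv2.INTER_CUBIC))
cv2.imwrite('pics/s6.png',np.hstack(ims))
E
```

```text
[ 0.44824386 -0.33734375  0.04110232]
```

View pics/s6.png

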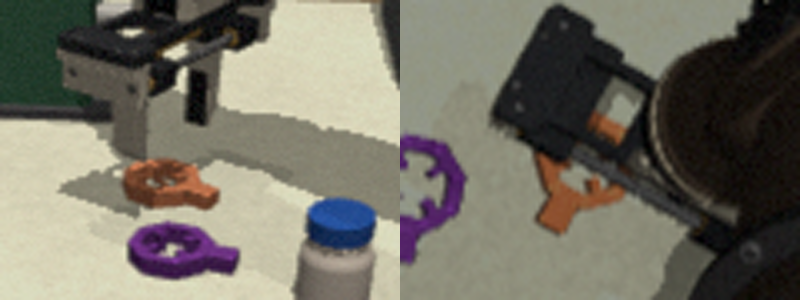

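The fingers are aligned over the disc and clear of the purple one and the jar. Lowering 36 mm and closing.

carry_out(steps=[0.87,0,0,-0.2,0,0.87,0,0,-0.36,0,0.87,0,0,-0.36,0,0.87,0,0,-0.36,0,0.5,0,0,-0.36,0,0.5,0,0,-0.36,0,0.5,0,0,-0.36,0,0.5,0,0,-0.36,0,0.5,0,0,-0.36,0,0.5,0,0,-0.36,0], grip_force=25)

```text
clock: 10.55
position: [0.4486, -0.3386, 0.0055]
ee_rot: [-1.525, 0.444, -0.446]
force: [0.2, 1.5, 6.9]
width: 0.648
```

carry_out(steps=[0.5,0,0,0.4,0,0.5,0,0,0.8,0,0.5,0,0,1,0,0.5,0,0,1,0])

```text
clock: 10.95
position: [0.4493, -0.34, 0.1078]
ee_rot: [-1.526, 0.441, -0.449]
force: [0.9, 0.6, -0.7]
width: 0.651
```

carry_out(steps=[0.5,0.2,0.4,0.25,-0.15,0.5,0.5,0.8,0.25,-0.3,0.5,0.74,1,0.25,-0.45,0.5,0.74,1,0.25,-0.6,0.5,0.74,1,0.25,-0.73,0.5,0.74,1,0.25,-0.73])

```text
clock: 11.55
position: [0.5214, -0.238, 0.1284]
ee_rot: [-1.383, 0.889, -0.886]
force: [-1.5, 0.4, -0.6]
width: 0.652
```

carry_out(steps=[0.5,0,0.4,0,0,0.5,0,0.8,0,0,0.5,0,1,0,0,0.5,0,1,0,0])

```text
clock: 11.95
position: [0.5216, -0.1348, 0.1288]
ee_rot: [-1.384, 0.883, -0.879]
force: [0.2, 0.5, -1.5]
width: 0.653
```

carry_out(steps=[0.5,0,0.4,0,0,0.5,0,0.8,0,0,0.5,0,1,0,0,0.5,0,1,0,0,0.5,0,1,0,0,0.5,0,1,0,0])

```text
clock: 12.55
position: [0.5218, -0.0406, 0.1296]
ee_rot: [-1.383, 0.888, -0.889]
force: [-0.3, 0.1, -0.6]
width: 0.652
```

```bash
python3 - <<'E'
from h import *
from scipy.spatial.transform import Rotation as R
im,d,c=snap('side');cop,_=masks(im)
s=arm.observe();M=R.from_rotvec(s['ee_rot']).as_matrix();print('jaw yaw',np.degrees(np.arctan2(M[1,2],M[0,2])),s['position'],s['width'],s['clock'],s['force'])
cv2.imwrite('pics/s7.png',cv2.resize(im[120:260,240:400,::-1],None,fx=4,fy=4,interpolation=cv2.INTER_CUBIC))
P=pts(c,d);m=(cop>0)&(P[...,2]>.09)&(P[...,2]<.16);m[:,:290]=0;m[:,350:]=0;q=P[m]
q=q[np.abs(q[:,0]-.52)<.06];dd=np.array([np.cos(np.radians(114.7)),np.sin(np.radians(114.7))]);s_=(q[:,:2]-s['position'][:2])@dd;print(len(q),'tab tip dist',np.percentile(s_,[0,1,98,99,100]),np.percentile(q[:,2],[2,50,98]))
E
```

```text
jaw yaw 24.51911413377767 [ 0.5217915  -0.04051906  0.129678  ] 0.648602994667963 12.6 [-0.04654207  0.33203064 -0.67624668]
470 tab tip dist [-0.02124899 -0.02060474  0.05339235  0.05393938  0.05465623] [0.12468936 0.13634874 0.13893737]
```

View pics/s7.png

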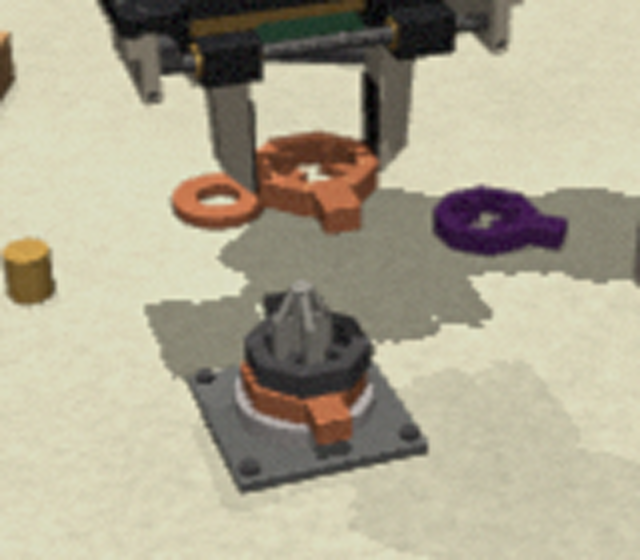

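The disc hangs level with its tab on the fitted tab's side. Moving over the axis and lowering in stages.

carry_out(steps=[0.5,0.01,0.24,0,0,0.5,0.01,0.24,0,0,0.5,0.01,0.24,0,0,0.5,0.01,0.24,-0.15,0,0.5,0.01,0.24,-0.3,0,0.5,0.01,0.24,-0.4,0,0.5,0.01,0.24,-0.48,0,0.5,0.01,0.24,-0.54,0,0.5,0.01,0.24,-0.54,0])

```text
clock: 13.5
position: [0.5226, -0.0149, 0.0752]
ee_rot: [-1.383, 0.888, -0.887]
force: [-0.9, -0.2, -0.8]
width: 0.649
```

carry_out(steps=[0.5,0,-0.015,-0.06,0,0.5,0,-0.015,-0.12,0,0.5,0,-0.015,-0.17,0,0.5,0,-0.015,-0.2,0,0.5,0,-0.015,-0.21,0,0.5,0,-0.015,-0.21,0])

```text
clock: 14.1
position: [0.5229, -0.0161, 0.0546]
ee_rot: [-1.383, 0.887, -0.887]
force: [0.2, 0.4, -0.2]
width: 0.649
```

```bash
python3 - <<'E'
from h import *
s=arm.observe();print(s['position'],s['force'],s['ft_torque'])
im,d,c=snap('side');cv2.imwrite('pics/s8.png',cv2.resize(im[150:260,260:400,::-1],None,fx=4,fy=4,interpolation=cv2.INTER_CUBIC))
E
```

```text
[ 0.52286324 -0.01608294  0.05460422] [ 0.22035699  0.36348211 -0.15650861] [-0.07533675 -0.02627403  0.03576908]
```

View pics/s8.png

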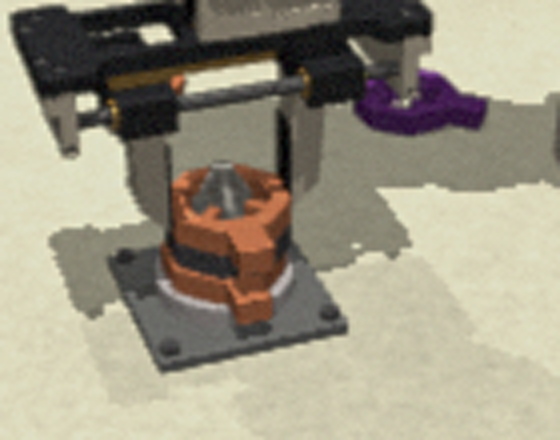

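The disc is seated on the steel plate with its tab right above the fitted one. Releasing and retreating.

carry_out(steps=[0.87,0,0,0,0,0.87,0,0,0,0,0.87,0,0,0,0,0.87,0,0,0,0,0.87,0,0,0.2,0,0.87,0,0,0.6,0,0.87,0,0,1,0,0.87,0,0,1,0])

```text
clock: 14.95
position: [0.526, -0.0164, 0.1595]
ee_rot: [-1.377, 0.882, -0.892]
force: [0.9, -1.0, -1.1]
width: 0.871
```

carry_out(steps=[0.87,0,0.4,0,0,0.87,0,0.8,0,0,0.87,0,1,0,0,0.87,0,1,0,0])

```text
clock: 15.35
position: [0.5225, 0.0879, 0.1542]
ee_rot: [-1.384, 0.884, -0.882]
force: [-0.6, -0.8, -0.7]
width: 0.87
```

carry_out(steps=[0.87,0,0.4,0,0,0.87,0,0.8,0,0,0.87,0,1,0,0,0.87,0,1,0,0,0.87,0,1,0,0])

```text
clock: 15.85
position: [0.5229, 0.1829, 0.1544]
ee_rot: [-1.383, 0.887, -0.888]
force: [-0.2, -1.0, 0.7]
width: 0.872
```

```bash
python3 - <<'E'
from h import *
im,d,c=snap('top');cop,_=masks(im)
P=pts(c,d);Q=P[175:245,295:365];m=(Q[...,2]>.055)&(Q[...,2]<.068)&(cop[175:245,295:365]>0);q=Q[m];print('z',np.median(q[:,2]),q[:,:2].min(0),q[:,:2].max(0),len(q))
print('tilt',np.linalg.lstsq(np.c_[q[:,:2],np.ones(len(q))],q[:,2],rcond=None)[0],part(cop,c,(295,175,365,245),.058))
a=cv2.resize(im[175:245,290:370,::-1],(400,350),interpolation=cv2.INTER_CUBIC)
im,d,c=snap('side');b=cv2.resize(im[175:245,275:355,::-1],(400,350),interpolation=cv2.INTER_CUBIC)
cv2.imwrite('pics/s9.png',np.hstack([a,b]));print(arm.observe()['position'],arm.observe()['clock'])
E
```

```text
z 0.0618143021833912 [ 0.48823437 -0.04493999] [0.55048083 0.0294131 ] 299
tilt [-0.00462227 -0.0075705   0.06405902] {'cen': array([ 0.5189, -0.0173]), 'hole': array([ 0.51923642, -0.01757236]), 'yaw': np.float64(113.7), 'tip': np.float64(0.0505), 'n': 560}
[0.52308708 0.18187245 0.15464974] 15.95
```

View pics/s9.png

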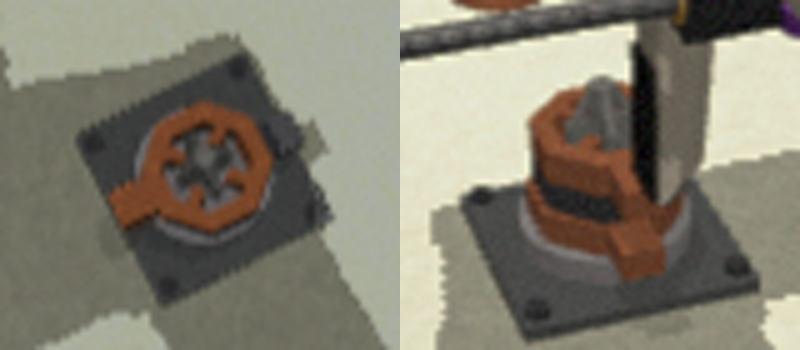

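The disc's top is at 62 mm (home 62), it is flat, and its yaw is about 114°, matching the fitted disc. The steel tab shows on the opposite side and the gripper is clear of everything.

```bash
python3 -c "
from cell import arm;print(arm.sign_off())"
```

```text
the job is handed in; nothing more can be done
None
```

I rebuilt the clutch and handed it in at about 16 s. The steel plate is on the fitted disc with its tab opposite. The loose copper disc is on top with its tab on the fitted tab's side. I moved neither the plain rings nor the purple look-alike.

**Last checks:**
- **Steel plate:** its top measured 48 mm, which is home height, and it was flat. I did not re-measure it after adding the disc; the last picture showed its tab still opposite.
- **Loose disc:** its top measured 62 mm, also home height, with a tilt below 1°. Its tab was within about 1° of the fitted disc's.
- **Gripper:** it was about 0.2 m away and touching nothing. The highest wrist force reading between moves was about 7 N.

**Disagreements:**
- **Hub axis:** the different measurements of it differed by 2–4 mm.
- **Loose disc centre:** it read about 3–4 mm from my hub estimate, within the 10 mm limit.
- **Side camera:** outline fits were unreliable for the copper discs, so I used the top view and depth for those.

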